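# Open the fume gate fully and start the extractor

### The job

Before soldering: push the T-handle of the fume-extraction gate along its slot, past the half-open notch, until it is home at the fully open stop and stays there. Then press the round start button on the small switch box all the way down and let it come up again. Only push with the fingertips or the outside of the fingers: do not pinch the handle, and leave the spool, the bottle and the cup standing where they are.

Things in the scene. Friction and masses are not known exactly. Their poses are not given: they have to be found in the camera images.
- gate_box: White gate box fixed to the bench, 160 (its x) x 250 (y) x 85 mm high; on its +x side a 62 mm pipe (top 67 mm above the bench) runs 190 mm out. Origin: centre of its underside, on the bench; z up. A slot runs along its y in the middle of the top (x = 0). Tick marks beside it: one = closed (handle at y = -50 mm), two = half-open notch (y = 0), three = fully open (y = +50 mm).
- gate (a joint): T-handle's slide along the box's +y, m: 0 closed stop, 0.050 half-open notch (first detent), 0.100 fully open stop. A ball detent gives three resting places: it takes about 8 N to leave the closed stop, then slips into the notch (3 mm play); about 8 N to leave the notch; beyond about 0.08 it is drawn on to within 3 mm of the open stop and stays. Starts at or near the closed stop.
- handle_push (a point): Centre of the T-handle's back face (closed side, looking to the box's -y), 117 mm above the bench, 32 above the box's top. Push here to the box's +y. The black crossbar is 92 mm long (box's x), 14 mm thick (box's y) and stands 18 to 46 mm above the box's top on a 24 mm wide steel stem in the slot. Moves with the handle; axes parallel to the box's.
- start_top (a point): Centre of the top face of the round white start button, 32 mm across, in a round black housing on top of the small grey switch box (90 x 80 x 34 mm), fixed to the bench; z up. The button's top is about 56 mm above the bench. It may stand to either side of the gate box.
- start (a joint): Travel of the start button, in m: 0 = up, 0.006 = fully down. Spring: about 5 N fully down; it comes up by itself.
- spool: Loose plain steel solder spool, standing upright, 60 mm across its flanges, 44 mm high. Origin: centre of its underside. Bystander.
- flux_bottle: Loose small white bottle with black cap, 38 mm across, 85 mm high, upright. Origin: centre of its underside. Bystander.
- parts_cup: Loose small steel cup, 60 mm across, 50 mm high, upright. Origin: centre of its underside. Bystander.
Not all that is in view belongs to the job. What is meant by the part that bears start_top is not blue, and is the larger of those in its own colour.

How it is judged:
On the way, in this order (a step that is already met when the one before it is completed fails the run):
1. the handle is past the notch and home at the fully open stop (value of joint gate above 0.095 m and not (value of joint start above 0.003 m)), for 0.2 s.
2. the start button is pressed down with the gate fully open (value of joint gate above 0.095 m and value of joint start above 0.0045 m), for 0.02 s.
At the end, for the whole second after the job is handed in: The handle rests within 5 mm of the fully open stop (slide above 0.095 m), the button was pressed at least 4.5 of its 6 mm after that and is up again (within 1.5 mm), and spool, bottle and cup stand upright within 20 mm of where they began (value of joint gate between 0.095 and 0.103 m and velocity of joint gate below 0.01 m/s and value of joint start below 0.0015 m and distance of each of spool, flux_bottle, parts_cup from where it was at the start of the episode below 0.02 m and angle between each of spool, flux_bottle, parts_cup's own z axis and vertical below 0.15 rad); the robot touches nothing.
It fails at once if the T-handle is pinched: fingers press on its back and front at once ((contact force between the fingers and gate_c0 above 3 N or contact force between the fingers and gate_c1 above 3 N) and (contact force between the fingers and gate_c2 above 3 N or contact force between the fingers and gate_c3 above 3 N)).
It fails at once if the start button is pressed before the gate is fully open (value of joint start above 0.003 m and value of joint gate below 0.09 m).
It fails at once if the spool, the bottle or the cup is lifted, carried, knocked over or shifted more than 20 mm (distance of any of spool, flux_bottle, parts_cup from where it was at the start of the episode above 0.02 m or angle between any of spool, flux_bottle, parts_cup's own z axis and vertical above 0.35 rad).
It also fails if it takes over 42 s, if anything falls off the work surface, if the arm or the gripper's body presses on something with over 40 N, if the wrist force passes 120 N, or if a joint passes its speed limit or range.

### The arm

A 6-joint arm with a two-finger parallel gripper is mounted at the origin on the work surface. World frame = base frame: x ahead of the robot, y to its left, z up, the work surface at z = 0. Lengths are in m, angles in rad, forces in N, time in s.
With the tool pointing down it reaches from about 0.425 to 0.925 m from the base axis. Payload 12.5 kg.
Tool frame: the origin (TCP) lies midway between the tips of the shut fingers; the grasp point (between the pads) lies 19 mm behind it; x points along the fingers, y is the direction in which the jaws open and shut, and the axes are right-handed (so a half turn about x gives the same grasp; the last joint's range is limited). The gripper opens to 85 mm and grips with 20 to 120 N. Pads are 22 mm wide; open, the fingers measure 114 mm over their backs; the gripper's body (76 mm by 85 mm) begins 54 mm behind the grasp point. The pads swing forward as they close: fully open they stand 13 mm farther back than shut.
Start: joints at [-1.36, 0.491, 1.559, -0, 1.092, -0.106], TCP at [0.195, -0.594, 0.231] pointing down, gripper open.
Joint ranges: [-3.1, 3.1], [-0.84, 2.19], [0.05, 2.79], [-1.13, 4.28], [0.06, 2.93], [-2.69, 2.69]. Speed limits (rad/s): [2.22, 2.22, 2.79, 3.14, 3.14, 3.14].

### API

Orientations are given as a unit quaternion [x, y, z, w].
In Python, from cell import get_obs, snapshot, sign_off, look_for gives the robot as it stands. The module is installed in compiled form; this text tells all that it offers.
- The arm moves only by the tool jog_arm, never from a script. Its argument "series" is a list of rows, each a list of 7 numbers: the finger opening in mm, from 0 to 85.4, then the shift along the tool's x, y, z in mm, then the turn, a rotation vector about the tool's x, y, z in rad. In form: [[jaw, dx, dy, dz, rx, ry, rz], ...]. A call has 1 to 10 rows; each row shifts and turns the commanded pose from where the row before left it, along the tool's axes as they then stand; what a row does not reach is not made up. A row lasts 1/10 s, in which the tool goes at most 50 mm and 8.59 degrees, less where a joint would pass 70% of its speed; a pose out of reach is approached as far as the arm can. A call is refused whole if a number of a shift passes 50 or a number of a turn 0.15, either way. A call with a gripper value outside its range is refused whole. The fingers move at their own pace and stop on an object; "grip_force" is the grip in N (left out, the last holds). Time passes only in rows, so rows that do not move let the fingers close. It gives the time, the measured TCP pose, the force and the opening at its end, in the units of the state.
- get_obs(): the state, without advancing time (a new reading comes with each control period).
- snapshot(name): name is "scene" or "top" or "wrist"; returns a dict with "img" (384x512x3 uint8, red, green, blue), "mtx" (3x3 intrinsics, pixels), "D" ([k1, k2, p1, p2, k3] as OpenCV has them; the pictures are not rectified), "R" (3x3) and "t" (3): a world point X has camera coordinates R X + t. Camera axes: x right, y down, z forward; pixel columns grow to the right and rows downward; lengths in m; the calibration is good to about 2 mm. A picture is of the moment at which its call begins. There is no depth.
- sign_off(): hands the job in, once; it reports no verdict.
Trained networks look in a picture, given as the dict that the camera call returned (one of the last four; its "shot" number tells which), for a name from the list of things; names that differ only in an ending like _2 or _b are one class to them, and where a whole thing is asked for, a point or a joint stands for the part that bears it (a point fixed in the world has none). Each returns a list of dicts, best first, with "p" (0 to 1); they miss things now and then, are a little off and sometimes report something else, mostly with a low value. They report only what shows in the picture. A call takes as long as a camera call. They do not tell look-alikes from the thing itself.
- look_for(picture, name): "rect" ([centre column, centre row, width, height] as shares, 0 to 1, of the picture: columns of its width, rows of its height, round what is visible of it).
The state is a dict: "clock": time; "joint_pos": joint angles; "joint_vel": joint speeds; "joint_efforts": joint torques, N m; "ee_pos": TCP position; "tool_rot": TCP orientation; "force": force on the tool from outside, world axes, zero at the start; "torque": the same for the moment, N m; "gripper_width": opening from 0.0 (shut) to 1.0 (fully open).
Only numpy, scipy, OpenCV 4.12 (cv2) and the standard library are available. Lean on these libraries where they do the work, as an engineer would, in place of code of your own. Each camera call takes 0.05 s, during which the arm holds its last target.

## Working session

There is one attempt and no reset: what is moved stays moved. The work goes in short steps, Python scripts to look and compute and a tool call to move; the robot and the scene stay as the last step left them, time stands still between calls to the robot, and variables do not carry over. Pictures are saved under pics/ and viewed, and the job is handed in when it is done.

Besides the shell and the picture viewer there is one more tool, called as a command line: name --pt "numbers of a row" for each row, then --argument value for the rest. jog_arm: Moves the arm, as the interface text tells. Its arguments: {"type":"object","properties":{"series":{"type":"array"},"grip_force":{"type":"number"}},"required":["series"]}

```bash
mkdir -p pics
cat > h.py <<'E'
import numpy as np,cv2,pickle
from cell import *
def shot(n,tag):
    s=snapshot(n); cv2.imwrite(f'pics/{tag}.png',s['img'][:,:,::-1]); pickle.dump(s,open(f'{tag}.pkl','wb')); return s
def ray(s,uv):
    p=cv2.undistortPoints(np.array([[uv]],float),s['mtx'],np.array(s['D'],float))[0,0]
    R=np.array(s['R']);t=np.array(s['t']); return -R.T@t, R.T@np.array([p[0],p[1],1])
def atz(s,uv,z):
    c,d=ray(s,uv); return c+d*(z-c[2])/d[2]
def proj(s,X):
    return cv2.projectPoints(np.array(X,float).reshape(-1,1,3),cv2.Rodrigues(np.array(s['R']))[0],np.array(s['t'],float),s['mtx'],np.array(s['D'],float))[0][:,0]
E
python3 - <<'E'
from h import *
o=get_obs();print({k:np.round(v,3) for k,v in o.items()})
for n in ['scene','top']:
    s=shot(n,n+'1'); print(n,-np.array(s['R']).T@s['t'])
    for k in ['gate_box','handle_push','start_top','spool','flux_bottle','parts_cup']:
        print(k,[(np.round(np.array(r['rect'])*[512,384,512,384]).tolist(),round(r['p'],2)) for r in look_for(s,k)])
E
```

```text
{'clock': np.float64(0.0), 'joint_pos': array([-1.36 ,  0.492,  1.559,  0.   ,  1.092, -0.106]), 'joint_vel': array([ 0.001, -0.002,  0.   , -0.001, -0.   , -0.001]), 'joint_efforts': array([-3.0000e-03, -6.1845e+01, -2.6160e+01, -0.0000e+00,  4.0000e-03,
        0.0000e+00]), 'ee_pos': array([ 0.195, -0.594,  0.231]), 'tool_rot': array([-0.698, -0.112,  0.698, -0.111]), 'force': array([-0.298,  0.842, -0.149]), 'torque': array([-0.005, -0.085,  0.025]), 'gripper_width': np.float64(1.001)}
scene [0.99029322 0.72758738 0.78414483]
gate_box [([335.0, 251.0, 14.0, 9.0], 0.61), ([222.0, 219.0, 133.0, 106.0], 0.59)]
handle_push [([222.0, 181.0, 39.0, 28.0], 0.55)]
start_top [([380.0, 221.0, 16.0, 8.0], 0.69), ([335.0, 248.0, 16.0, 15.0], 0.59)]
spool [([215.0, 140.0, 19.0, 19.0], 0.86)]
flux_bottle [([265.0, 277.0, 23.0, 33.0], 0.91), ([222.0, 180.0, 37.0, 26.0], 0.72)]
parts_cup [([130.0, 166.0, 18.0, 23.0], 0.87)]
top [0.45199085 0.04345458 1.06572116]
gate_box [([242.0, 153.0, 107.0, 112.0], 0.9), ([264.0, 166.0, 8.0, 42.0], 0.67)]
handle_push [([263.0, 168.0, 14.0, 40.0], 0.7)]
start_top [([97.0, 222.0, 12.0, 11.0], 0.67), ([149.0, 286.0, 13.0, 15.0], 0.54), ([146.0, 219.0, 10.0, 13.0], 0.48)]
spool [([385.0, 229.0, 29.0, 23.0], 0.88)]
flux_bottle [([163.0, 157.0, 17.0, 23.0], 0.81)]
parts_cup [([383.0, 123.0, 23.0, 27.0], 0.56), ([264.0, 168.0, 10.0, 41.0], 0.48)]
```

Run:
```python
import cv2
for n in ['scene1','top1']:
    i=cv2.imread(f'pics/{n}.png'); cv2.imwrite(f'pics/{n}b.png',cv2.resize(i,(800,600),interpolation=cv2.INTER_CUBIC))
```

```text
(no output)
```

View pics/scene1b.png

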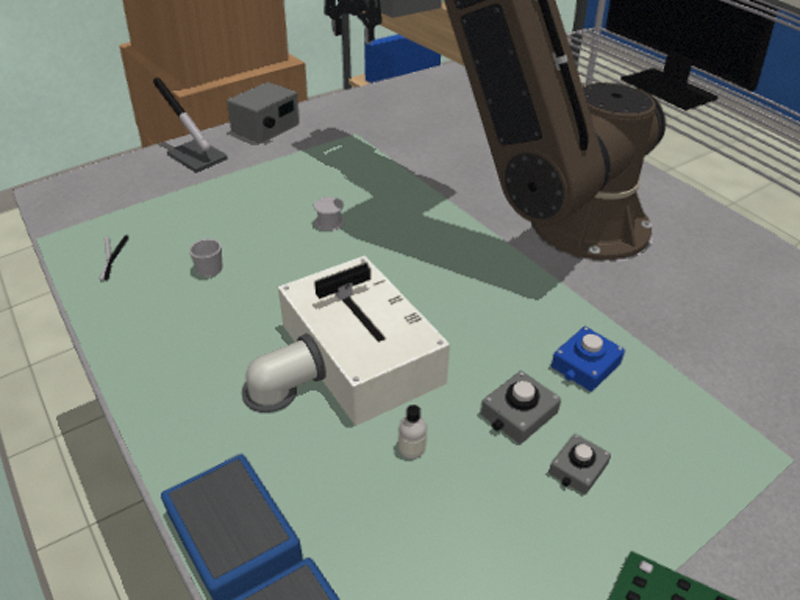

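View pics/top1b.png

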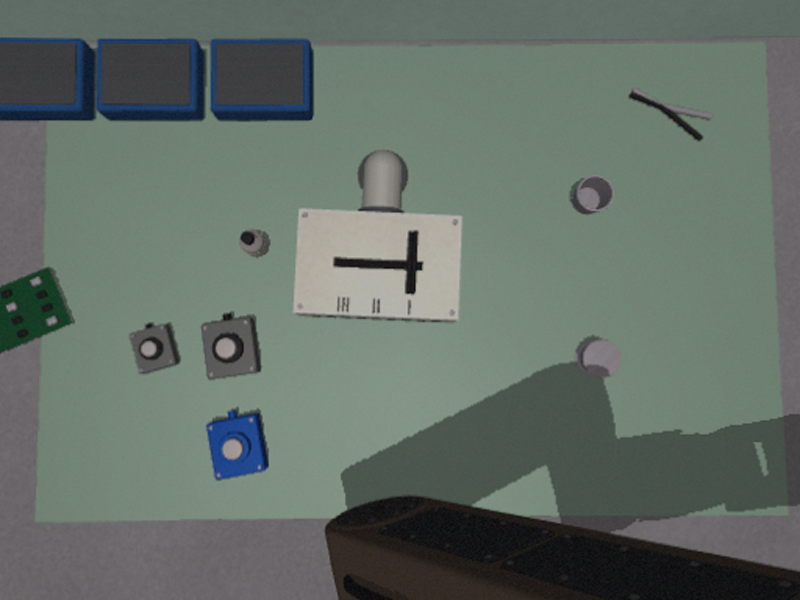

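The top view (800x600) shows three switch boxes: blue at (236,446), large grey at (229,347) and small grey at (152,348). The target isn't blue and is the larger of its colour, so it's the large grey one at (229,347). The handle is at (412,263) beside the single tick, so the gate is closed. I'll confirm with enlarged crops.

Run:
```python
import cv2
i=cv2.imread('pics/top1.png')
a=i[120:220,180:310]; cv2.imwrite('pics/c1.png',cv2.resize(a,None,fx=6,fy=6,interpolation=cv2.INTER_CUBIC))
a=i[190:315,75:185]; cv2.imwrite('pics/c2.png',cv2.resize(a,None,fx=4.8,fy=4.8,interpolation=cv2.INTER_CUBIC))
```

```text
(no output)
```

View pics/c1.png

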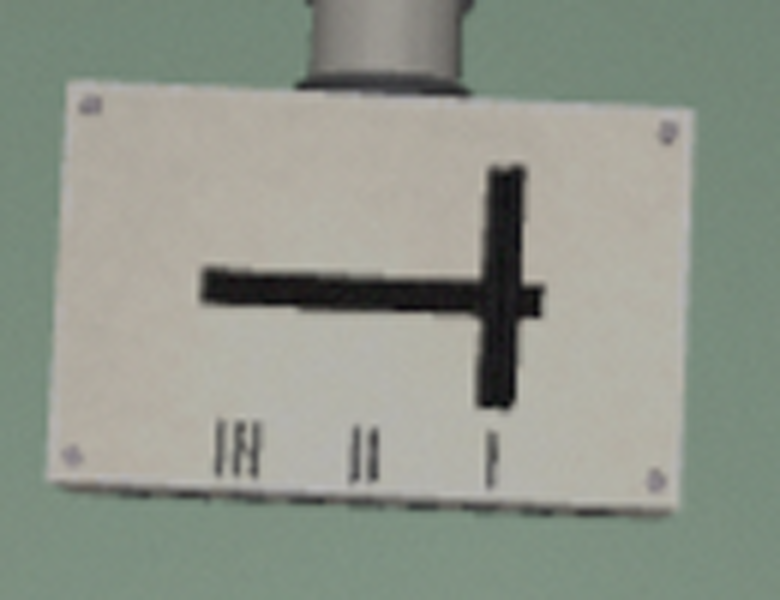

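View pics/c2.png

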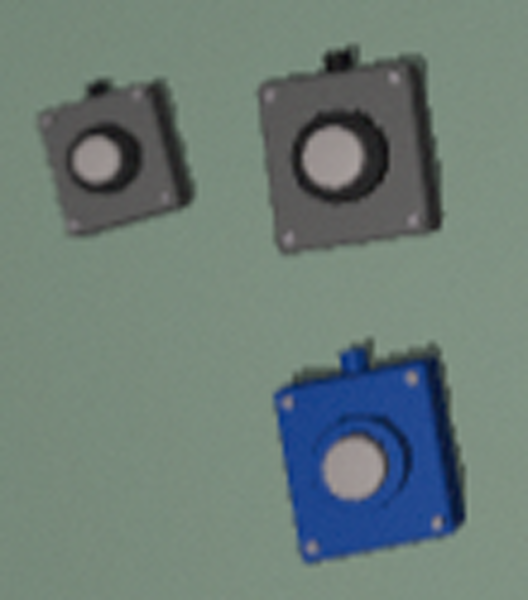

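The crops show the large grey box at crop (350,155) with its button at (333,157), clearly bigger than the small grey one at (115,158). The handle bar runs from (505,165) to (497,408). Box corners are at (67,82), (694,110), (680,510) and (50,482).

Run:
```python
from h import *
s=pickle.load(open('top1.pkl','rb'))
f=lambda u,v:(180+u/6-.4,120+v/6-.4)
C=[atz(s,f(*p),.085) for p in [(67,82),(694,110),(680,510),(50,482)]]
print(np.round(C,4),[np.linalg.norm(C[i]-C[(i+1)%4]) for i in range(4)],np.mean(C,0))
yv=(C[0]+C[3]-C[1]-C[2]); xv=C[0]+C[1]-C[2]-C[3]
print('yaw y',np.arctan2(-yv[0],yv[1]),'yaw x',np.arctan2(xv[1],xv[0]))
B=[atz(s,f(*p),.131) for p in [(507,166),(497,408)]];print(B,np.linalg.norm(B[0]-B[1]),np.mean(B,0))
Bt=atz(s,(75+333/4.8-.4,190+157/4.8-.4),.056);print('button',Bt)
# check in scene
s2=pickle.load(open('scene1.pkl','rb'))
print('btn scene800',proj(s2,[Bt])/.64, 'handle',proj(s2,B)/.64,'corners',proj(s2,C)/.64)
for n,uv,z in [('spool',(385,229),.03),('bottle',(163,157),.04),('cup',(380,124),.03)]: print(n,atz(s,uv,z))
c=s2['img'][200:320,220:420];cv2.imwrite('pics/c3.png',cv2.resize(c[:,:,::-1],None,fx=4,fy=4,interpolation=cv2.INTER_CUBIC))
print((proj(s2,[Bt])-[220,200])*4)
c=s2['img'][160:280,170:300];cv2.imwrite('pics/c4.png',cv2.resize(c[:,:,::-1],None,fx=5,fy=5,interpolation=cv2.INTER_CUBIC))
print((proj(s2,C+B)-[170,160])*5)
```

```text
[[ 0.6741  0.1728  0.085 ]
 [ 0.6611 -0.077   0.085 ]
 [ 0.5014 -0.069   0.085 ]
 [ 0.5144  0.1793  0.085 ]] [np.float64(0.25015758842292474), np.float64(0.15989097781664702), np.float64(0.24865216771905857), np.float64(0.15973790676974378)] [0.58774725 0.05152264 0.085     ]
yaw y -0.05216157548496018 yaw x -0.04576205426745086
[array([ 6.30308662e-01, -5.76732130e-05,  1.31000000e-01]), array([0.5381348 , 0.00471627, 0.131     ])] 0.0922974086371257 [0.58422173 0.0023293  0.131     ]
button [0.46288282 0.28935791 0.056     ]
btn scene800 [[523.64305796 386.90765557]] handle [[316.49816019 281.56366524]
 [369.70393246 262.15807315]] corners [[353.58025508 385.26569116]
 [278.12415546 285.62445746]
 [364.81802612 254.37392348]
 [449.11797653 342.23259254]]
spool [ 0.44162581 -0.30322941  0.03      ]
bottle [0.62483357 0.24760635 0.04      ]
cup [ 0.70667127 -0.2987104   0.03      ]
[[460.52622837 190.48359827]]
[[281.45681626 432.85021171]
 [ 39.99729746 113.99826387]
 [317.41768359  13.99655512]
 [587.17752489 295.14429613]
 [162.7941126  101.00372875]
 [333.05258386  38.90583408]]
```

View pics/c3.png

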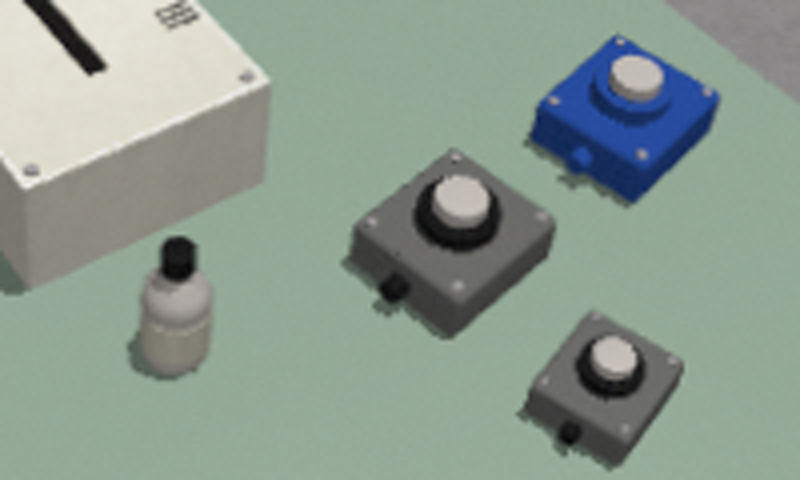

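View pics/c4.png

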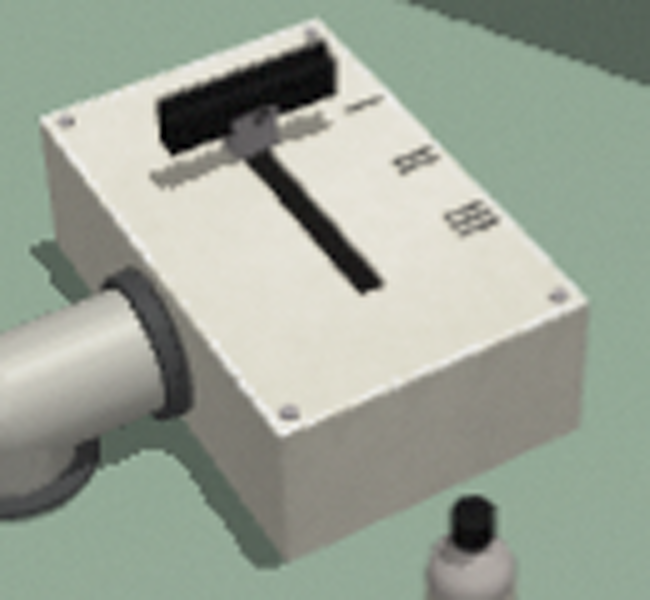

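Run:
```python
from h import *
from scipy.spatial.transform import Rotation as R
o=get_obs();M=R.from_quat(o['tool_rot']).as_matrix();print(np.round(M,3))
s=shot('wrist','w1');print(-np.array(s['R']).T@s['t']-o['ee_pos'])
y=-.05; d=np.array([.585,-.06,.2])-o['ee_pos'];print('tool delta mm',M.T@d*1000)
```

```text
[[ 0.     0.312 -0.95 ]
 [-0.    -0.95  -0.312]
 [-1.     0.     0.   ]]
[0.07957457 0.02640172 0.14359047]
tool delta mm [  31.26660049 -385.78680271 -537.17026584]
```

View pics/w1.png

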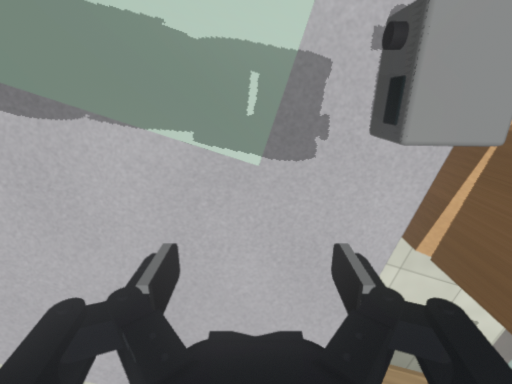

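Shut the fingers, line the jaw axis up with the slot, and travel high above the bystanders.

jog_arm --pt "0 0 0 0 0.123 0 0" --pt "0 0 0 0 0.123 0 0" --pt "0 0 0 0 0.122 0 0" --pt "0 0 -36 -25 0 0 0" --pt "0 0 -36 -25 0 0 0" --pt "0 0 -36 -25 0 0 0" --pt "0 0 -36 -25 0 0 0" --pt "0 0 -36 -25 0 0 0" --pt "0 0 -36 -25 0 0 0" --pt "0 0 -36 -25 0 0 0" --grip_force 60

```text
clock: 1.75
ee_pos: [0.3832, -0.3497, 0.2315]
tool_rot: [0.707, -0.018, -0.707, -0.018]
force: [0.9, -0.8, -1.6]
gripper_width: 0.0
```

jog_arm --pt "0 0 -36 -25 0 0 0" --pt "0 0 -36 -25 0 0 0" --pt "0 0 -36 -25 0 0 0" --pt "0 0 -36 -25 0 0 0" --pt "0 0 -36 -25 0 0 0" --pt "0 0 -36 -25 0 0 0" --pt "0 0 0 0 0 0 0" --pt "0 0 0 0 0 0 0"

```text
clock: 2.55
ee_pos: [0.5434, -0.1424, 0.2311]
tool_rot: [-0.707, 0.017, 0.707, 0.017]
force: [0.8, 0.4, -0.3]
gripper_width: 0.002
```

jog_arm --pt "0 0 -31 -12 0 0 0" --pt "0 0 -31 -12 0 0 0" --pt "0 0 -31 -12 0 0 0" --pt "0 30 0 0 0 0 0" --pt "0 30 0 0 0 0 0" --pt "0 0 0 0 0 0 0" --pt "0 0 0 0 0 0 0"

```text
clock: 3.25
ee_pos: [0.5839, -0.0532, 0.1718]
tool_rot: [-0.707, 0.019, 0.707, 0.019]
force: [-0.3, 0.3, 0.8]
gripper_width: -0.0
```

Run:
```python
from h import *
from scipy.spatial.transform import Rotation as R
o=get_obs();print(o['ee_pos'],o['force']);print(np.round(R.from_quat(o['tool_rot']).as_matrix(),3))
s=shot('scene','s2');c=s['img'][60:240,140:340];cv2.imwrite('pics/s2c.png',cv2.resize(c[:,:,::-1],None,fx=3.3,fy=3.3))
```

```text
[ 0.58386949 -0.05318761  0.17183221] [-0.30733757  0.27023204  0.78550589]
[[-0.    -0.053 -0.999]
 [-0.    -0.999  0.053]
 [-1.     0.     0.   ]]
```

View pics/s2c.png

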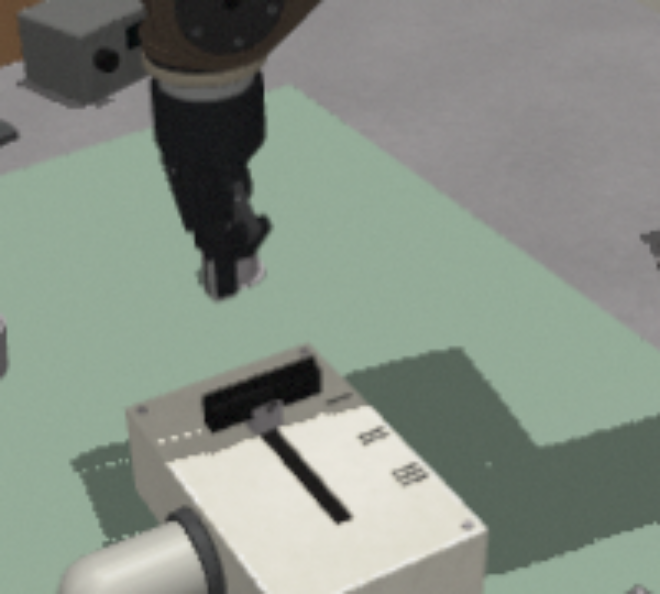

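The shut fingers stand behind (closed side of) the black bar, centred on it. Now lower, then push.

jog_arm --pt "0 30 0 0 0 0 0" --pt "0 28 0 0 0 0 0" --pt "0 0 0 0 0 0 0" --pt "0 0 -10 0 0 0 0" --pt "0 0 -10 0 0 0 0" --pt "0 0 -5 0 0 0 0" --pt "0 0 -5 0 0 0 0"

```text
clock: 4.0
ee_pos: [0.5859, -0.0213, 0.1144]
tool_rot: [0.707, -0.018, -0.706, -0.018]
force: [-0.5, 0.3, 0.4]
gripper_width: -0.0
```

jog_arm --pt "0 0 -5 0 0 0 0" --pt "0 0 -5 0 0 0 0" --pt "0 0 -5 0 0 0 0" --pt "0 0 -5 0 0 0 0" --pt "0 0 -5 0 0 0 0" --pt "0 0 0 0 0 0 0"

```text
clock: 4.6
ee_pos: [0.5869, 0.0031, 0.1135]
tool_rot: [0.707, -0.018, -0.707, -0.018]
force: [-0.2, -0.2, 0.2]
gripper_width: -0.0
```

Run:
```python
from h import *
s=shot('scene','s3');c=s['img'][60:240,140:340];cv2.imwrite('pics/s3c.png',cv2.resize(c[:,:,::-1],None,fx=3.3,fy=3.3))
```

```text
(no output)
```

View pics/s3c.png

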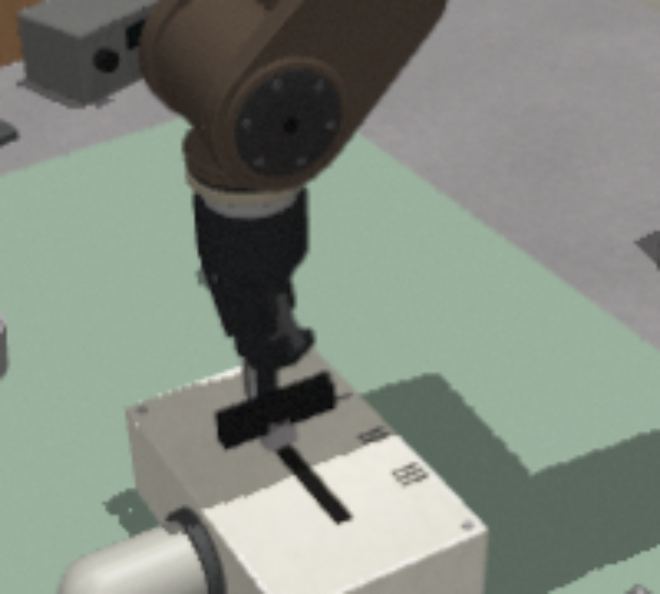

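The bar has left the one-tick position and is sliding ahead of the fingers. Keep pushing.

jog_arm --pt "0 0 -5 0 0 0 0" --pt "0 0 -5 0 0 0 0" --pt "0 0 -5 0 0 0 0" --pt "0 0 -5 0 0 0 0" --pt "0 0 -5 0 0 0 0" --pt "0 0 -5 0 0 0 0" --pt "0 0 -5 0 0 0 0"

```text
clock: 5.35
ee_pos: [0.5885, 0.0376, 0.1132]
tool_rot: [-0.707, 0.018, 0.707, 0.018]
force: [-0.7, -10.5, -0.5]
gripper_width: -0.004
```

jog_arm --pt "0 0 -5 0 0 0 0" --pt "0 0 -5 0 0 0 0" --pt "0 0 -5 0 0 0 0" --pt "0 0 -5 0 0 0 0" --pt "0 0 -5 0 0 0 0" --pt "0 0 -5 0 0 0 0" --pt "0 0 0 0 0 0 0"

```text
clock: 6.05
ee_pos: [0.5902, 0.0686, 0.1133]
tool_rot: [0.707, -0.018, -0.707, -0.018]
force: [-0.9, 1.3, -0.3]
gripper_width: 0.002
```

Run:
```python
from h import *
s=shot('scene','s4');c=s['img'][60:240,140:340];cv2.imwrite('pics/s4c.png',cv2.resize(c[:,:,::-1],None,fx=3.3,fy=3.3))
```

```text
(no output)
```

View pics/s4c.png

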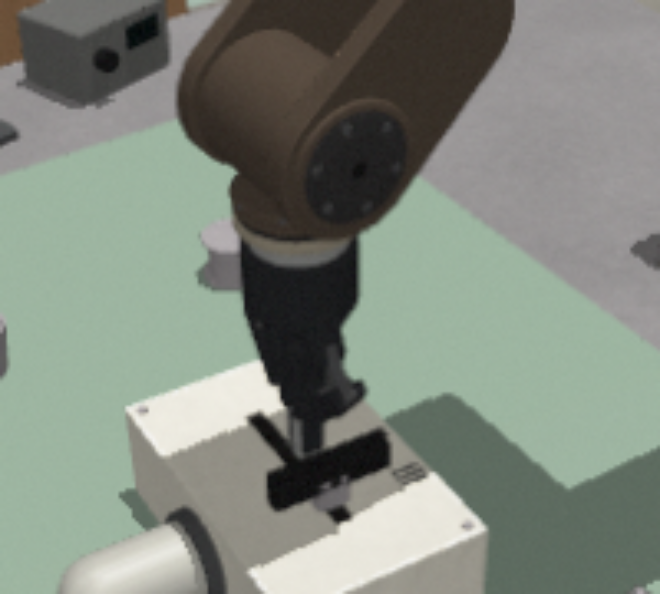

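The bar is now near the three-tick mark. I'll push on gently until the stop is felt.

jog_arm --pt "0 0 -4 0 0 0 0" --pt "0 0 -4 0 0 0 0" --pt "0 0 -3 0 0 0 0" --pt "0 0 0 0 0 0 0"

```text
clock: 6.5
ee_pos: [0.5907, 0.0791, 0.1133]
tool_rot: [0.707, -0.018, -0.707, -0.018]
force: [-0.5, 0.0, -0.4]
gripper_width: 0.001
```

jog_arm --pt "0 0 -2 0 0 0 0" --pt "0 0 -2 0 0 0 0" --pt "0 0 0 0 0 0 0"

```text
clock: 6.8
ee_pos: [0.5908, 0.0818, 0.1133]
tool_rot: [-0.707, 0.019, 0.707, 0.018]
force: [-1.2, -7.3, 1.2]
gripper_width: -0.001
```

jog_arm --pt "0 0 -2 0 0 0 0" --pt "0 0 -1 0 0 0 0" --pt "0 0 0 0 0 0 0"

```text
clock: 7.1
ee_pos: [0.5909, 0.0823, 0.1133]
tool_rot: [-0.707, 0.02, 0.707, 0.016]
force: [-2.2, -26.2, 1.8]
gripper_width: -0.0
```

Firm stop: the force rises to 26 N and the tool barely moves. Back off, rise and look.

jog_arm --pt "0 0 10 0 0 0 0" --pt "0 0 15 0 0 0 0" --pt "0 -40 0 0 0 0 0" --pt "0 -40 0 0 0 0 0" --pt "0 0 40 0 0 0 0" --pt "0 0 40 0 0 0 0" --pt "0 0 40 0 0 0 0" --pt "0 0 0 0 0 0 0" --pt "0 0 0 0 0 0 0"

```text
clock: 8.0
ee_pos: [0.5834, -0.0601, 0.1932]
tool_rot: [-0.707, 0.019, 0.707, 0.019]
force: [0.2, -0.1, 0.8]
gripper_width: -0.001
```

Run:
```python
from h import *
s=shot('scene','s5');c=s['img'][60:240,140:340];cv2.imwrite('pics/s5c.png',cv2.resize(c[:,:,::-1],None,fx=3.3,fy=3.3))
t=shot('top','t5');c=t['img'][110:230,60:310];cv2.imwrite('pics/t5c.png',cv2.resize(c[:,:,::-1],None,fx=3.2,fy=3.2))
# expected bar ends at slide 0.1
yd=np.array([.05,.9987,0]);xd=np.array([.9987,-.05,0]);c0=np.array([.5877,.0515,.131])
for g in (.09,.1):print(g,(proj(s,[c0+yd*(g-.05)+k*.046*xd for k in(-1,1)])-[140,60])*3.3,(proj(t,[c0+yd*(g-.05)+k*.046*xd for k in(-1,1)])-[60,110])*3.2)
```

```text
0.09 [[381.46538347 422.93357535]
 [265.04820898 468.80852106]] [[521.76476918 241.3597044 ]
 [527.67586373 112.69419325]]
0.1 [[389.1029126  430.89866298]
 [272.18826503 477.37594758]] [[507.61974742 240.76202046]
 [513.6228858  112.08949009]]
```

View pics/s5c.png

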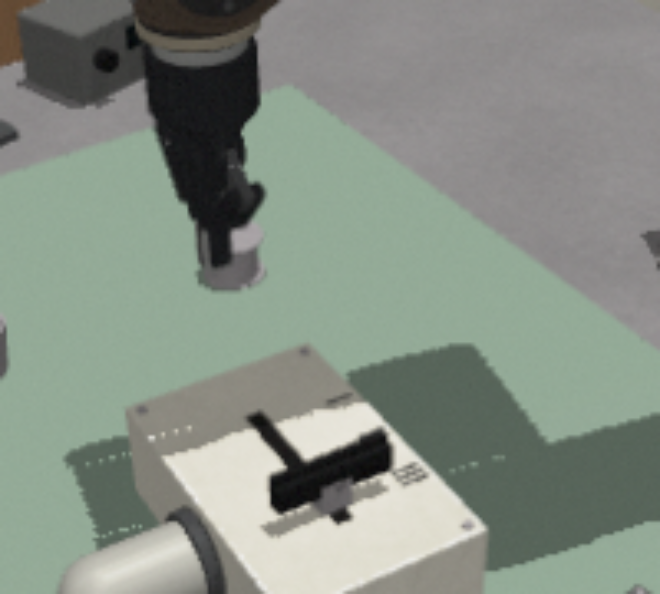

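View pics/t5c.png

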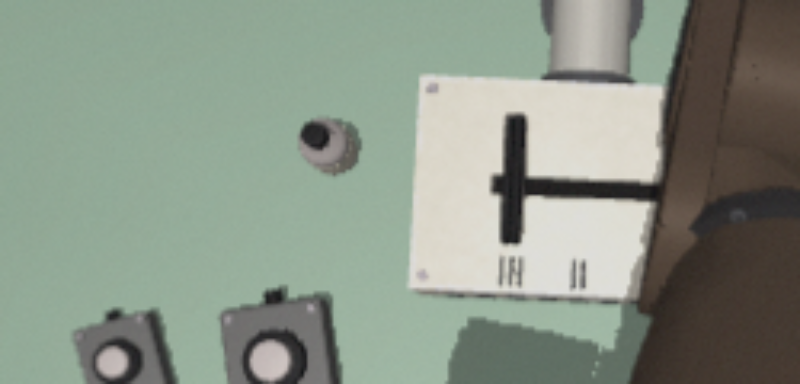

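Both views show the bar resting at the three ticks. In the top crop it's at column ~512, against 508 expected at 0.100 and 522 at 0.090. The bottle hasn't moved. Now to above the large grey box's button at (0.463, 0.289).

jog_arm --pt "0 0 -38 15 0 0 0" --pt "0 0 -38 15 0 0 0" --pt "0 0 -38 15 0 0 0" --pt "0 0 -38 15 0 0 0" --pt "0 0 -38 15 0 0 0" --pt "0 0 -38 15 0 0 0" --pt "0 0 -38 15 0 0 0" --pt "0 0 -38 16 0 0 0" --pt "0 0 -38 16 0 0 0" --pt "0 0 0 0 0 0 0"

```text
clock: 9.1
ee_pos: [0.4619, 0.2939, 0.1933]
tool_rot: [-0.707, 0.016, 0.707, 0.016]
force: [-0.5, 0.2, -0.5]
gripper_width: -0.001
```

jog_arm --pt "0 0 0 0 0 0 0" --pt "0 40 0 0 0 0 0" --pt "0 40 0 0 0 0 0" --pt "0 0 0 0 0 0 0" --pt "0 0 0 0 0 0 0"

```text
clock: 9.6
ee_pos: [0.4647, 0.2889, 0.1137]
tool_rot: [-0.707, 0.019, 0.707, 0.018]
force: [0.1, -0.2, 0.1]
gripper_width: -0.005
```

Run:
```python
from h import *
from scipy.spatial.transform import Rotation as R
o=get_obs();M=R.from_quat(o['tool_rot']).as_matrix();print(o['ee_pos'],M.T@(np.array([.463,.2895,.056])-o['ee_pos'])*1000)
s=shot('scene','s6');c=s['img'][120:320,240:440];cv2.imwrite('pics/s6c.png',cv2.resize(c[:,:,::-1],None,fx=3,fy=3))
```

```text
[0.4647223  0.28891662 0.11372716] [57.72825981 -0.52619326  1.70387815]
```

View pics/s6c.png

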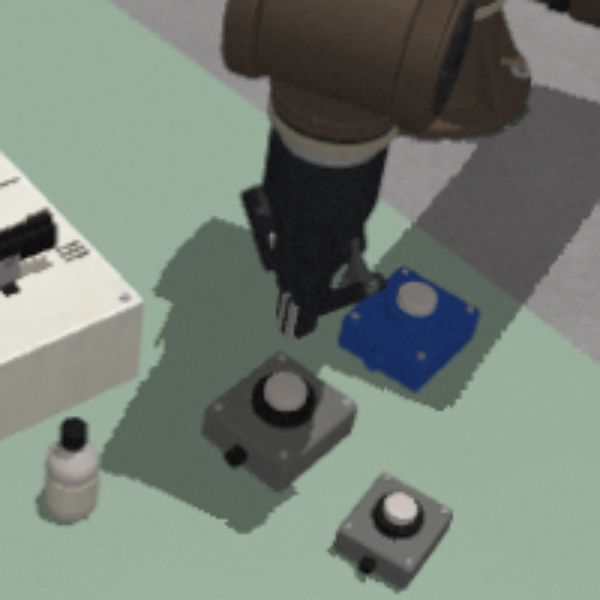

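The tip (295,325) is above the large grey box's button (285,392). Now lower and press in small steps.

jog_arm --pt "0 25 0 2 0 0 0" --pt "0 25 0 0 0 0 0" --pt "0 4 0 0 0 0 0" --pt "0 2 0 0 0 0 0" --pt "0 2 0 0 0 0 0" --pt "0 2 0 0 0 0 0" --pt "0 0 0 0 0 0 0"

```text
clock: 10.35
ee_pos: [0.463, 0.2898, 0.0541]
tool_rot: [0.708, -0.018, -0.706, -0.018]
force: [1.9, 0.3, 2.4]
gripper_width: 0.002
```

jog_arm --pt "0 2 0 0 0 0 0" --pt "0 2 0 0 0 0 0" --pt "0 0 0 0 0 0 0"

```text
clock: 10.65
ee_pos: [0.463, 0.2898, 0.05]
tool_rot: [0.708, -0.018, -0.706, -0.018]
force: [2.6, -0.1, 9.4]
gripper_width: -0.002
```

jog_arm --pt "0 1.5 0 0 0 0 0" --pt "0 0 0 0 0 0 0"

```text
clock: 10.85
ee_pos: [0.4631, 0.2899, 0.0497]
tool_rot: [0.708, -0.018, -0.706, -0.018]
force: [-1.5, -1.6, 25.1]
gripper_width: -0.005
```

Bottomed: 25 N and only 0.3 mm more travel. Release, rise clear and check.

jog_arm --pt "0 -5 0 0 0 0 0" --pt "0 -15 0 0 0 0 0" --pt "0 -40 0 0 0 0 0" --pt "0 -40 0 0 0 0 0" --pt "0 -40 0 0 0 0 0" --pt "0 0 0 0 0 0 0" --pt "0 0 0 0 0 0 0"

```text
clock: 11.55
ee_pos: [0.462, 0.2895, 0.1879]
tool_rot: [0.707, -0.018, -0.707, -0.018]
force: [-0.2, 0.7, -0.4]
gripper_width: -0.002
```

Run:
```python
from h import *
print(get_obs()['ee_pos'],get_obs()['force'])
s=shot('scene','s7');cv2.imwrite('pics/s7c.png',cv2.resize(s['img'][:,:,::-1],(800,600),interpolation=cv2.INTER_CUBIC))
t=shot('top','t7')
for k in ['spool','flux_bottle','parts_cup','handle_push']:
    for n,x in(('s',s),('t',t)): print(n,k,[(np.round(np.array(r['rect'])*[512,384,512,384]).tolist(),round(r['p'],2)) for r in look_for(x,k)])
a=pickle.load(open('scene1.pkl','rb'))['img'][205:235,320:352];b=s['img'][205:235,320:352]
cv2.imwrite('pics/btn.png',cv2.resize(np.hstack([a,b])[:,:,::-1],None,fx=10,fy=10))
```

```text
[0.46200068 0.28947513 0.187908  ] [-0.15769536  0.65394354 -0.3990582 ]
s spool [([214.0, 138.0, 18.0, 21.0], 0.66)]
t spool [([384.0, 229.0, 31.0, 25.0], 0.82)]
s flux_bottle [([267.0, 276.0, 18.0, 35.0], 0.97)]
t flux_bottle [([164.0, 155.0, 17.0, 19.0], 0.53)]
s parts_cup [([131.0, 166.0, 20.0, 26.0], 0.7), ([266.0, 278.0, 19.0, 35.0], 0.54)]
t parts_cup []
s handle_push [([243.0, 204.0, 40.0, 24.0], 0.83)]
t handle_push [([219.0, 166.0, 6.0, 40.0], 0.66)]
```

View pics/s7c.png

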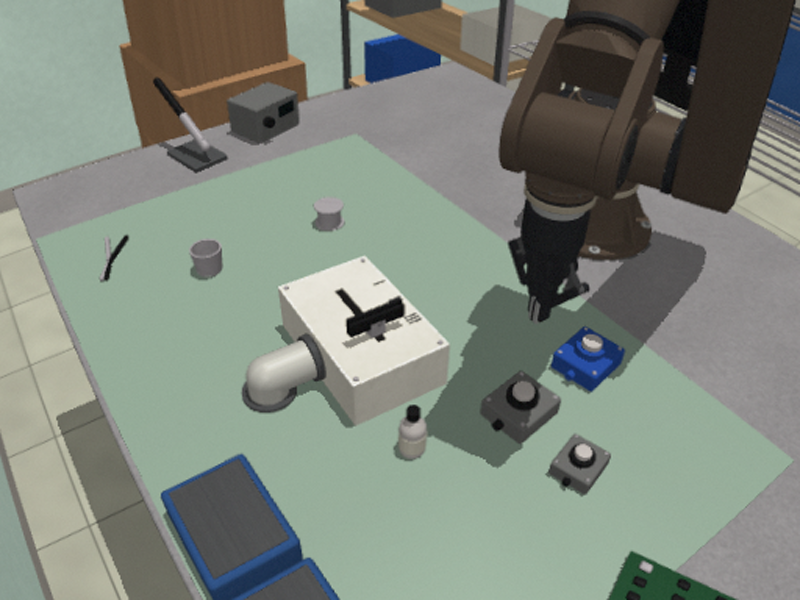

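View pics/btn.png

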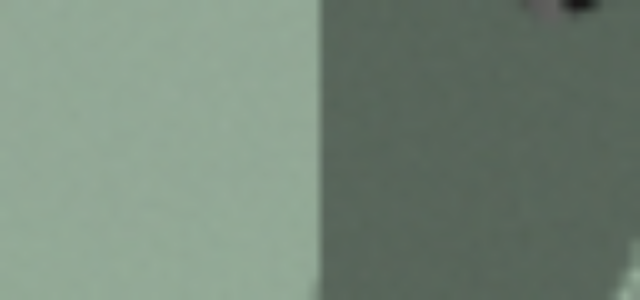

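The scene shows the handle (375,315) at the three ticks. The button (523,393) looks as it did at the start, although my before/after crop missed it. The spool, cup and bottle stand where they were, and the arm is clear. Handing in.

```bash
python3 -c "
from cell import *
print(sign_off())"
```

```text
the job is handed in; nothing more can be done
None
```

The gate is at the fully open stop, and the start button on the large grey switch box has been pressed all the way down and released. I handed the job in after about 11.7 s on the robot's clock; no verdict was reported.

- **Gate:** I pushed the T-handle with the outside of the shut fingers, past the notch (about 10 N), until it met the stop. There the force rose to 26 N and the tool barely moved. After I backed off, the top view put the bar about 2 mm short of the stop by my reading, and the last scene picture still shows it at the three ticks.
- **Button:** The fingertips pressed it down to 0.0497 m height, about 6 mm of travel. It bottomed at 25 N, with only 0.3 mm more travel from the last 1.5 mm commanded.
- **Button up again:** This rests on the full scene picture, where the button looks as it did at the start. The enlarged before/after crop was cut in the wrong place and showed nothing.
- **Bystanders:** The spool, bottle and cup stand upright, and the network's positions for them are within about 2 pixels of the start. It missed the cup in the last top view, so the cup was checked only in the scene view.
- **Arm:** It ended clear of everything, with near-zero force.

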